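Get the bearing block out from behind the tin and the canister

TASK

Someone needs the bearing block that stands in the blue storage bay behind the tall round tin and the tall square canister. Stand both containers upright on the big set-aside mat, then take the bearing and stand it on its foot in the empty long compartment of the job tray, and only then put the containers back upright in the bay, each centred on its own mat (round tin on the round mat, square canister on the square mat). Leave the nut box, the little jar and the padlock where they are.

Things in the scene. Friction and masses are not known exactly. Their poses are not given: they have to be found in the camera images.
- tin: Tall round metal tin, 54 mm diameter, 120 mm high, about 0.3 kg, standing on the round mat at the front of the blue bay. Origin at the centre of its underside, z up its axis.
- canister: Tall square canister of white plastic, 46 x 46 mm and 100 mm high with slightly rounded edges, with a round black cap of 32 mm diameter on top (122 mm overall at most), about 0.3 kg, standing on the square mat beside the tin. Origin at the centre of its underside; x and y square to its flat sides, z up.
- bearing: Dark cast pillow-block bearing, about 0.5 kg: foot 34 (x) x 90 (y) x 14 mm high; on its middle an upright round housing of 54 mm diameter (axis along x, 33 mm up; top at 60 mm, a brass nipple to 64 mm) with flat faces 30 mm apart in x: grip across these. Stands on the bay floor about 12 mm behind the containers, midway between them. Origin: centre of the foot's underside; z up.
- round_mat: Fixed black round mat, 68 mm diameter, on the bay floor: the tin's own place. Origin at the centre of its underside, 3 mm above the table; its top is 2 mm above the origin. Axes parallel to the bay's: +x towards its back wall, y across it. The two small mats lie side by side along the bay's open front, 92 mm between centres; which is left or right differs.
- square_mat: Fixed black square mat, 64 x 64 mm, on the bay floor: the canister's own place. Origin, axes and thickness as for the round mat. The blue bay is 190 (x) x 240 mm (y), floor 3 mm thick, back wall 50 mm and side walls 35 mm high; its centre lies 55 mm (+x) behind the midpoint of the two mats, its front is open. About 75 mm are free between bearing and back wall.
- aside_mat: Fixed large black set-aside mat on the table, 200 mm (x) by 220 mm (y), 3 mm thick, flat; origin at the centre of its underside. The padlock lies near its +x edge; the half on the -x side is free.
- job_tray: Fixed low grey tray with two compartments. Origin under the centre of the empty long compartment, 66 mm (x) by 130 mm (y) inside, floor 3 mm above the origin, rim 16 mm above the origin, walls 4 mm. The other compartment, with some bolts in it, is on the +x side. The bearing fits with its long side along y, either way round.
- nut_box: Bystander: small open cardboard box of nuts, 36 x 36 x 30 mm, in the bay beside one end of the bearing. Origin at the centre of its underside.
- jar: Bystander: small amber jar, 32 mm diameter, 42 mm high, in the bay beside the other end of the bearing. Origin at the centre of its underside.
- padlock: Bystander: brass padlock lying on the set-aside mat, body 30 x 40 x 20 mm with a steel shackle reaching 44 mm from the origin along its +x. Origin at the centre of the underside of its body.
Not all that is in view belongs to the job. There is more than one size of the job_tray; the one meant has the size given above.

How it is judged:
By the outcome, as a careful person would: the job done as asked, in the order asked, and still so for the second after the job is handed in, with the robot touching nothing.
It also fails if it takes over 144 s, if anything falls off the work surface, if the arm or the gripper's body presses on something with over 40 N, if the wrist force passes 120 N, or if a joint passes its speed limit or range.

ROBOT

A 7-joint arm with a two-finger parallel gripper is mounted at the origin on the work surface. World frame = base frame: x ahead of the robot, y to its left, z up, the work surface at z = 0. Lengths are in m, angles in rad, forces in N, time in s.
With the tool pointing down it reaches from about 0.425 to 0.925 m from the base axis. Payload 6.8 kg.
Tool frame: the origin (TCP) lies on the front face of the gripper's body, between the roots of the fingers; the fingertips stand 73 mm ahead of it and the grasp point (between the pads) lies 54 mm ahead of it; z points along the fingers, y is the direction in which the jaws open and shut (so a half turn about z gives the same grasp; the last joint's range is limited). The gripper opens to 85 mm and grips with 20 to 120 N. Pads are 22 mm wide; open, the fingers measure 114 mm over their backs; the gripper's body (76 mm by 85 mm) begins 54 mm behind the grasp point. The pads swing forward as they close: fully open they stand 13 mm farther back than shut.
Start: joints at [1.241, 0.477, 0.022, 1.555, -0.011, 1.109, -0.083], TCP at [0.148, -0.658, 0.304] pointing down, gripper open.
Joint ranges: [-2.96, 2.96], [-0.34, 2.1], [-1.41, 1.46], [0.24, 2.44], [-1.37, 4.51], [0.17, 1.92], [-2.96, 2.96]. Speed limits (rad/s): [2.39, 2.39, 3.14, 3.14, 3.14, 3.14, 3.14].

INTERFACE

Orientations are given as a rotation vector (axis times angle).
In Python, from bench import * gives the robot as it stands.
- The arm moves only by the tool jog_arm, never from a script. Its argument "plan" is a list of rows, each a list of 2 entries, a list of its own where there are three numbers: the shift along the world's x, y, z in cm, then the turn about the world's z in rad. In form: [[[tx, ty, tz], twist], ...]. A call has 1 to 12 rows; each row shifts and turns the commanded pose from where the row before left it; what a row does not reach is not made up. A row lasts 1/10 s, in which the tool goes at most 50 mm and 8.59 degrees, less where a joint would pass 70% of its speed; a pose out of reach is approached as far as the arm can. A call is refused whole if a number of a shift passes 5 or a number of a turn 0.15, either way. A call with a gripper value outside its range is refused whole. "hand" is the finger opening in cm, from 0 to 8.54, set as the call begins (left out, the last holds). The fingers move at their own pace and stop on an object; "grip_force" is the grip in N (left out, the last holds). Time passes only in rows, so rows that do not move let the fingers close. It gives the time, the measured TCP pose, the force and the opening at its end, in the units of the state.
- get_obs(): the state, without advancing time (a new reading comes with each control period).
- grab_frame(name): name is "scene" or "top" or "wrist"; returns the picture (400x640x3 uint8, red, green, blue); there is no depth.
- get_calibration(name): a dict with "intrinsics" (3x3 intrinsics, pixels), "k1" (the pictures are not rectified: a ray, as slopes to the right and down, at radius r is drawn at 1 + k1 r^2 times it, then the intrinsics apply), "xyz" and "orientation" of the camera in the world. Camera axes: x right, y down, z forward; pixel columns grow to the right and rows downward; lengths in m; the calibration is good to about 2 mm. A picture is of the moment at which its call begins: read the wrist's pose just before it. get_calibration takes no time and is no camera call; for the wrist camera it gives the pose at the moment of the call.
- hand_in(): hands the job in, once; it reports no verdict.
The state is a dict: "clock": time; "joints": joint angles; "qvel": joint speeds; "tau": joint torques, N m; "tcp_pos": TCP position; "orientation": TCP orientation; "contact_force": force on the tool from outside, world axes, zero at the start; "moment": the same for the moment, N m; "grip_width": finger opening in m.
Only numpy, scipy, OpenCV 4.12 (cv2) and the standard library are available. Lean on these libraries where they do the work, as an engineer would, in place of code of your own. Each camera call takes 0.05 s, during which the arm holds its last target. There are 200 camera calls.

## Working session

There is one attempt and no reset: what is moved stays moved. The work goes in short steps, Python scripts to look and compute and a tool call to move; the robot and the scene stay as the last step left them, time stands still between calls to the robot, and variables do not carry over. Pictures are saved under pics/ and viewed, about 12 in all and at most 16, crops included, and the job is handed in when it is done.

Besides the shell and the picture viewer there is one more tool, called after "Emit:" as name([rows], argument=value, ...), one row to a line, values as JSON. jog_arm: Moves the arm, as the interface text tells. Its arguments: {"type":"object","properties":{"plan":{"type":"array","items":{"type":"array"}},"hand":{"type":"number"},"grip_force":{"type":"number"}},"required":["plan"]}

```bash
mkdir -p pics; ls; cat > h.py <<'E'
from bench import *
import numpy as np, cv2
from scipy.spatial.transform import Rotation as R
def cal(n):
    c=get_calibration(n); o=np.array(c['orientation'],float)
    Rm=R.from_rotvec(o).as_matrix() if o.shape==(3,) else o
    return np.array(c['intrinsics'],float),c['k1'],np.array(c['xyz'],float),Rm
def ray(c,px):
    K,k1,p,Rm=c; d=np.array([(px[0]-K[0,2])/K[0,0],(px[1]-K[1,2])/K[1,1]]); s=d.copy()
    for _ in range(20): s=d/(1+k1*(s@s))
    return Rm@np.array([s[0],s[1],1.])
def at_z(c,px,z):
    r=ray(c,px); return c[2]+r*(z-c[2][2])/r[2]
def proj(c,P):
    K,k1,p,Rm=c; q=(np.atleast_2d(P)-p)@Rm; s=q[:,:2]/q[:,2:]; s=s*(1+k1*(s**2).sum(1,keepdims=True))
    return s*[K[0,0],K[1,1]]+[K[0,2],K[1,2]]
def snap(n,name):
    im=grab_frame(n); cv2.imwrite(f'pics/{name}.png',im[:,:,::-1]); return im
E
python3 - <<'E'
from h import *
for n in('scene','top','wrist'):
    c=cal(n); snap(n,n+'0'); print(n,c[0].round(1).tolist(),c[1],c[2].round(3),c[3].round(3).tolist())
o=get_obs(); print(o)
E
```

```text
pics
scene [[366.3, 0.0, 318.9], [0.0, 366.3, 195.1], [0.0, 0.0, 1.0]] 0.01062727164249401 [ 0.898 -0.601  0.533] [[0.861, 0.292, -0.416], [0.509, -0.466, 0.724], [0.018, -0.835, -0.55]]
top [[407.6, 0.0, 321.1], [0.0, 407.6, 201.5], [0.0, 0.0, 1.0]] -0.09571223316666634 [0.43  0.021 1.152] [[-0.021, -0.994, 0.106], [-1.0, 0.02, -0.008], [0.006, -0.106, -0.994]]
wrist [[293.7, 0.0, 319.6], [0.0, 293.7, 200.5], [0.0, 0.0, 1.0]] -0.010344584029125659 [ 0.218 -0.642  0.372] [[0.22, -0.935, -0.277], [-0.976, -0.211, -0.061], [-0.001, 0.284, -0.959]]
{'clock': 0.15, 'joints': array([ 1.2409209 ,  0.47762701,  0.02235434,  1.55618741, -0.01151274,
        1.10930019, -0.08309508]), 'qvel': array([-0.00055574, -0.00322691, -0.0005823 , -0.00339624,  0.00119634,
        0.0020025 ,  0.00198532]), 'tau': array([ 2.99402847e-03, -5.96923470e+01,  1.61053173e+00, -2.81488341e+01,
        1.27821919e-02,  6.44091589e-03, -1.18731649e-06]), 'tcp_pos': array([ 0.14840016, -0.65813565,  0.30315348]), 'orientation': array([-3.12093186e+00, -3.47515174e-01,  3.81530184e-04]), 'contact_force': array([-0.03207192, -0.62817018,  0.00253583]), 'moment': array([ 8.69194621e-05, -2.14695448e-02,  1.09793601e-02]), 'grip_width': 0.0855668227158879}
```

View pics/top0.png

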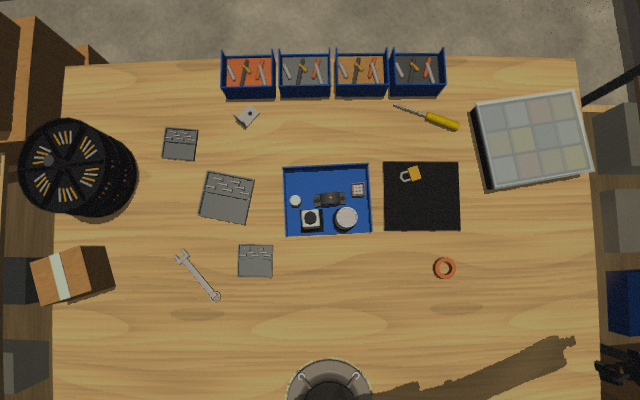

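View pics/scene0.png

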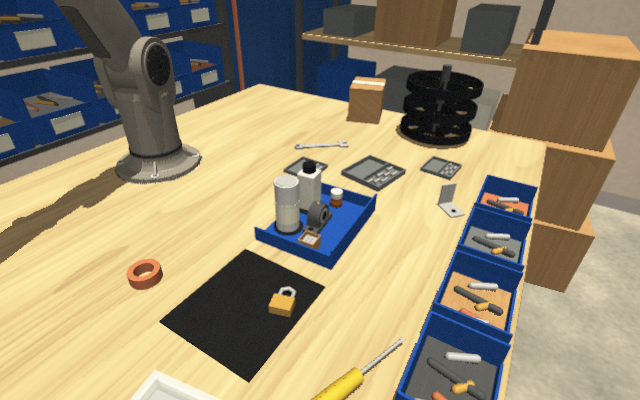

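Top view: the tin is at (346,218), the canister at (311,219) and the bearing at (330,199). The jar is at (295,200), the nut box at (358,189) and the aside mat at (422,196), with the padlock at (411,174). Tray candidates are (227,197) large, (255,261) small and (180,144) small. At about 2.8 mm/px only the large one is near 138 mm long. A crop will confirm this.

```bash
python3 - <<'E'
from h import *
im=cv2.imread('pics/top0.png'); c=cal('top')
cv2.imwrite('pics/crop1.png',cv2.resize(im[155:285,190:470],None,fx=2.85,fy=2.85,interpolation=cv2.INTER_CUBIC))
f=lambda n,p,z:print(n,at_z(c,p,z).round(4))
f('tin',(346,218),.125);f('can',(311,218),.127);f('bearing',(330,199),.06);f('aside',(422,196),.003)
f('tray',(227,197),.016)
for p in((384,163),(459,162),(460,230),(385,231)): f('mat',p,.003)
for p in((209,170),(255,178),(246,224),(199,216)): f('tray',p,.016)
E
```

```text
tin [ 0.4967 -0.0488  0.125 ]
can [0.4984 0.0395 0.127 ]
bearing [ 0.5531 -0.0114  0.06  ]
aside [ 0.5629 -0.2766  0.003 ]
tray [0.5696 0.2771 0.016 ]
mat [ 0.6606 -0.1709  0.003 ]
mat [ 0.6602 -0.3908  0.003 ]
mat [ 0.4632 -0.3822  0.003 ]
mat [ 0.4655 -0.1664  0.003 ]
tray [0.648  0.3292 0.016 ]
tray [0.622  0.1977 0.016 ]
tray [0.4925 0.2234 0.016 ]
tray [0.5174 0.3565 0.016 ]
```

View pics/crop1.png

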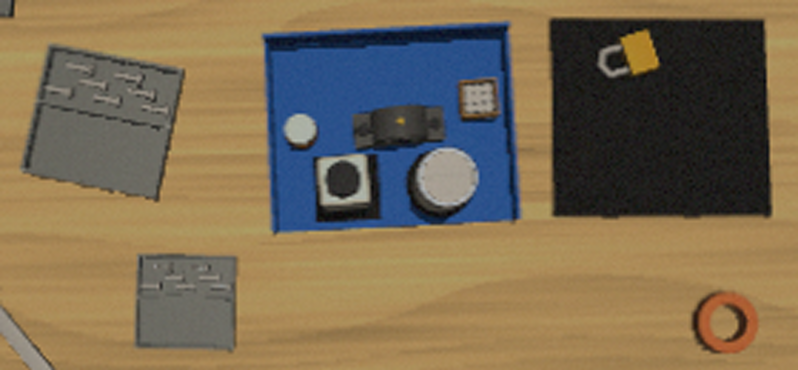

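The large tray at crop (105,120) has the right size: its outer edges measure about 135 x 132 mm. The other trays are about 98 mm, so they are out. Moving over the bay for a closer look.

Emit:
jog_arm([
  [[2.9,5,0],0.117],
  [[2.9,5,0],0.117],
  [[2.9,5,0],0.117],
  [[2.9,5,0],0.117],
  [[2.9,5,0],0.117],
  [[2.9,5,0],0.117],
  [[2.9,5,0],0.117],
  [[2.9,5,0],0.117],
  [[2.9,5,0],0.117],
  [[2.9,5,0],0.117],
  [[2.9,5,0],0.117],
  [[2.9,5,0],0.117],
])

```text
clock: 1.35
tcp_pos: [0.45, -0.1377, 0.304]
orientation: [2.154, 2.286, -0.0]
contact_force: [0.7, -0.1, 0.2]
grip_width: 0.0854
```

Emit:
jog_arm([
  [[0,0,0],0],
  [[0,0,0],0],
], hand=7.5, grip_force=40)

```text
clock: 1.55
tcp_pos: [0.4497, -0.1385, 0.3037]
orientation: [-2.157, -2.284, 0.0]
contact_force: [-0.8, -0.5, -0.6]
grip_width: 0.075
```

```bash
python3 - <<'E'
from h import *
o=get_obs();c=cal('wrist');np.savez('c1.npz',K=c[0],k=c[1],p=c[2],R=c[3]);snap('wrist','w1')
print(o['joints'].round(2),c[2],c[3].round(3).tolist(),o['contact_force'])
E
```

```text
[ 0.66  0.18 -0.55  2.    0.11  0.99  0.12] [ 0.44495223 -0.06647464  0.37263605] [[0.998, 0.055, 0.015], [0.057, -0.957, -0.283], [-0.001, 0.283, -0.959]] [-0.84022278 -0.53501189 -0.6118199 ]
```

View pics/w1.png

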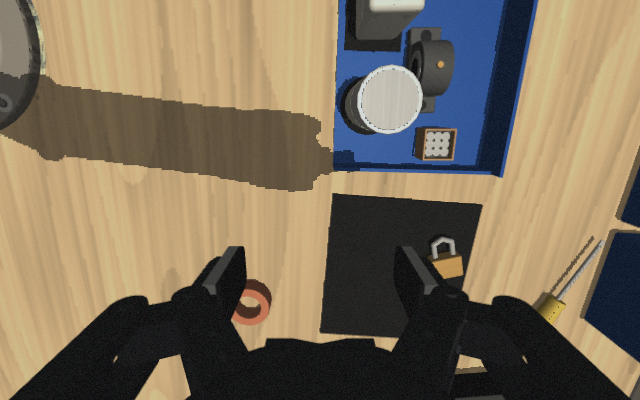

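The wrist view shows the tin top at (390,99), the bearing at (432,68), the nut box at (437,144) and the padlock at (445,260). The canister is cut off at the top edge. Next I move further in y and measure everything.

Emit:
jog_arm([
  [[2,3.5,0],0],
  [[2,3.5,0],0],
  [[1,2,0],0],
  [[0,0,0],0],
  [[0,0,0],0],
])

```text
clock: 2.1
tcp_pos: [0.499, -0.0511, 0.3035]
orientation: [-2.162, -2.279, 0.002]
contact_force: [0.2, -0.4, -0.8]
grip_width: 0.075
```

```bash
python3 - <<'E'
from h import *
o=get_obs();c=cal('wrist');np.savez('c2.npz',K=c[0],k=c[1],p=c[2],R=c[3]);im=snap('wrist','w2')
print(o['joints'].round(2),c[2],o['tcp_pos'],o['orientation'])
cv2.imwrite('pics/w2c.png',cv2.resize(im[0:300,170:570,::-1],None,fx=2,fy=2,interpolation=cv2.INTER_CUBIC))
d=np.load('c1.npz');c1=(d['K'],float(d['k']),d['p'],d['R'])
f=lambda n,p,z:print(n,at_z(c1,p,z).round(4))
f('tin',(390,99),.125);f('baycornerFR',(333,170),.02)
for p in((332,194),(482,205),(475,340),(321,332)): f('mat',p,.003)
f('lock',(446,263),.02);f('nut',(437,144),.033)
E
```

```text
[ 0.49  0.25 -0.6   1.93  0.16  1.01 -0.12] [0.4946018  0.02098991 0.37233527] [ 0.49900386 -0.05107509  0.30351297] [-2.16176898e+00 -2.27907765e+00  2.05573972e-03]
tin [ 0.5002 -0.0519  0.125 ]
baycornerFR [ 0.4646 -0.131   0.02  ]
mat [ 0.4665 -0.1658  0.003 ]
mat [ 0.6655 -0.1694  0.003 ]
mat [ 0.7018 -0.3849  0.003 ]
mat [ 0.4648 -0.383   0.003 ]
lock [ 0.6245 -0.248   0.02  ]
nut [ 0.5805 -0.0918  0.033 ]
```

View pics/w2c.png

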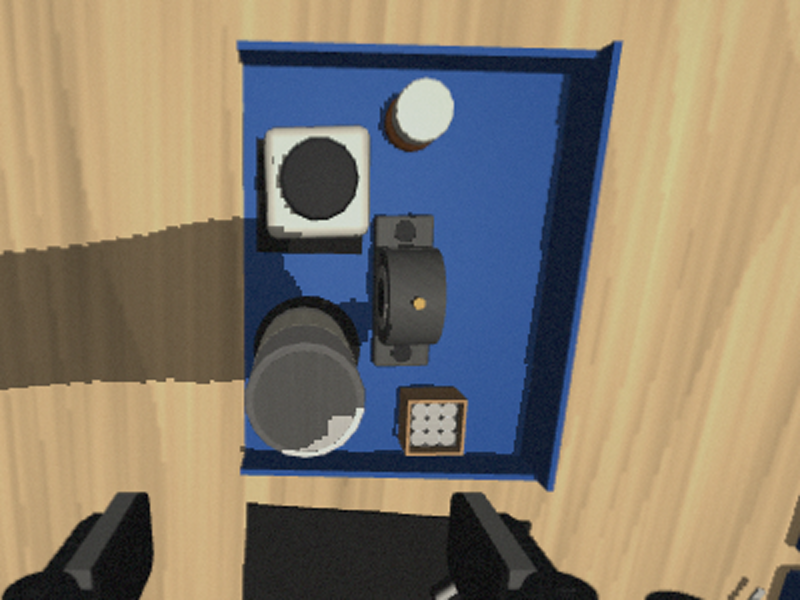

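Close crop at 2x: tin top (305,399), canister top (318,182) with cap (319,178), bearing (410,295) with nipple (420,303), and square mat corner (258,252). The bay wall corners are (238,43), (242,473), (619,43) and (551,488).

```bash
python3 - <<'E'
from h import *
d=np.load('c2.npz');c=(d['K'],float(d['k']),d['p'],d['R'])
g=lambda p,z:at_z(c,(170+p[0]/2,p[1]/2),z)
f=lambda n,p,z:print(n,g(p,z)[:2].round(4))
f('tin',(305,399),.125);f('cap',(319,178),.127);f('cantop',(318,182),.105)
f('canTL',(266,129),.105);f('canTR',(368,129),.105);f('canBL',(266,236),.105);f('canBR',(368,236),.105)
for n,p,z in(('FL',(238,43),.035),('FR',(242,474),.035),('BL',(620,43),.05),('BR',(552,489),.05)):f(n,p,z)
f('sqBL',(258,252),.005);f('sqBR',(362,252),.005)
f('nip',(420,303),.067)
for p in((376,214),(433,214),(427,365),(371,365)):f('foot',p,.017)
f('hT',(415,247),.045);f('hB',(408,345),.045)
# predicted bay from fit
FL,FR=g((238,43),.035)[:2],g((242,474),.035)[:2]
v=FL-FR; yaw=np.arctan2(-v[0],v[1]); ex=np.array([np.cos(yaw),np.sin(yaw)]); ey=np.array([-ex[1],ex[0]])
print('yaw',yaw,'w',np.hypot(*v)); m=(FL+FR)/2+40*ex/1000
print('mid',m,'sq',m+.046*ey,'rd',m-.046*ey)
E
```

```text
tin [ 0.5005 -0.0512]
cap [0.501  0.0398]
cantop [0.5012 0.0399]
canTL [0.4782 0.0596]
canTR [0.5208 0.0618]
canBL [0.4798 0.0164]
canBR [0.5245 0.0188]
FL [0.4582 0.1093]
FR [ 0.4662 -0.1281]
BL [0.6456 0.1155]
BR [ 0.6534 -0.1214]
sqBL [0.4698 0.0051]
sqBR [0.5328 0.0084]
nip [ 0.5584 -0.0134]
foot [0.5379 0.0305]
foot [0.5707 0.0323]
foot [ 0.5774 -0.0568]
foot [ 0.5427 -0.0586]
hT [0.557  0.0139]
hB [ 0.5588 -0.0397]
yaw 0.033768322081590654 w 0.23754715970132476
mid [ 0.50217347 -0.00804341] sq [0.50062042 0.03793037] rd [ 0.50372652 -0.05401718]
```

Emit:
jog_arm([
  [[0.15,0,-3],0],
  [[0,0,-3],0],
  [[0,0,-3],0],
  [[0,0,-3],0],
  [[0,0,-2],0],
  [[0,0,-1],0],
  [[0,0,0],0],
])

```text
clock: 2.85
tcp_pos: [0.5, -0.0509, 0.1529]
orientation: [-2.161, -2.278, 0.003]
contact_force: [0.2, -0.4, -0.5]
grip_width: 0.0749
```

Emit:
jog_arm([
  [[0,0,0],0],
  [[0,0,0],0],
  [[0,0,0],0],
  [[0,0,0],0],
  [[0,0,0],0],
  [[0,0,0],0],
], hand=4.5, grip_force=45)

```text
clock: 3.45
tcp_pos: [0.5016, -0.0498, 0.1552]
orientation: [2.159, 2.28, 0.001]
contact_force: [-2.0, -1.4, 8.1]
grip_width: 0.053
```

Emit:
jog_arm([
  [[0,0,1],0],
  [[0,0,2],0],
  [[0,0,2.5],0],
  [[0,-1,1.5],0],
  [[0,-3,0],0],
  [[0,-4,0],0],
  [[0,-4,0],0],
  [[0,-4,0],0],
  [[0,-4,0],0],
  [[0,-4,0],0],
  [[0,-3,0],0],
  [[0,-1,0],0],
])

```text
clock: 4.65
tcp_pos: [0.4997, -0.3339, 0.2242]
orientation: [2.165, 2.275, -0.002]
contact_force: [-0.5, 0.1, -3.1]
grip_width: 0.0534
```

Emit:
jog_arm([
  [[0,0,-2],0],
  [[0,0,-2],0],
  [[0,0,-1.5],0],
  [[0,0,-0.7],0],
  [[0,0,0],0],
  [[0,0,0],0],
  [[0,0,0],0],
])

```text
clock: 5.35
tcp_pos: [0.5017, -0.3296, 0.1629]
orientation: [2.158, 2.281, 0.001]
contact_force: [-0.3, -0.1, -3.2]
grip_width: 0.0529
```

Emit:
jog_arm([
  [[0,0,-0.5],0],
  [[0,0,-0.3],0],
  [[0,0,-0.1],0],
  [[0,0,0],0],
  [[0,0,0],0],
])

```text
clock: 5.85
tcp_pos: [0.501, -0.3296, 0.1533]
orientation: [2.16, 2.281, -0.0]
contact_force: [-1.8, 0.5, 2.9]
grip_width: 0.053
```

Emit:
jog_arm([
  [[0,0,0],0],
  [[0,0,0],0],
  [[0,0,0],0],
  [[0,0,2],0],
  [[0,0,3],0],
  [[0,0,3],0],
  [[0,4,0],0],
  [[0,4,0],0],
  [[0,4,0],0],
  [[0,4,0],0],
  [[0,4,0],0],
  [[0,4,0],0],
], hand=7.5)

```text
clock: 7.05
tcp_pos: [0.5009, -0.0879, 0.2331]
orientation: [2.159, 2.281, 0.001]
contact_force: [1.5, 0.1, -0.4]
grip_width: 0.075
```

Emit:
jog_arm([
  [[0,4,0],0],
  [[0,4,0],0],
  [[0,3,0],0],
  [[0,1.5,0],0],
  [[0,0,0],0],
  [[0,0,0],0],
  [[0,0,0],0],
])

```text
clock: 7.75
tcp_pos: [0.5011, 0.034, 0.2328]
orientation: [2.162, 2.279, -0.001]
contact_force: [0.3, 0.6, -0.2]
grip_width: 0.075
```

Emit:
jog_arm([
  [[0,0.55,-1],0],
  [[0,0,-2],0],
  [[0,0,-2],0],
  [[0,0,-2],0],
  [[0,0,-1.3],0],
  [[0,0,-0.6],0],
  [[0,0,0],0],
  [[0,0,0],0],
])

```text
clock: 8.55
tcp_pos: [0.5014, 0.0411, 0.1444]
orientation: [2.159, 2.281, 0.001]
contact_force: [-0.0, 0.1, 1.1]
grip_width: 0.075
```

Emit:
jog_arm([
  [[0,0,0],0],
  [[0,0,0],0],
  [[0,0,0],0],
  [[0,0,0],0],
  [[0,0,0],0],
  [[0,0,0],0],
], hand=3.5)

```text
clock: 9.15
tcp_pos: [0.5017, 0.0411, 0.1448]
orientation: [2.159, 2.281, 0.002]
contact_force: [-0.7, -0.7, 6.6]
grip_width: 0.0455
```

Emit:
jog_arm([
  [[0,0,1],0],
  [[0,0,2],0],
  [[0,0,2.5],0],
  [[0,-1,1],0],
  [[0,-3,0],0],
  [[0,-4,0],0],
  [[0,-4,0],0],
  [[0,-4,0],0],
  [[0,-4,0],0],
  [[0,-4,0],0],
  [[0,-2.2,0],0],
  [[0,-0.8,0],0],
])

```text
clock: 10.35
tcp_pos: [0.5, -0.2322, 0.2089]
orientation: [-2.165, -2.277, 0.002]
contact_force: [0.7, 0.2, -1.4]
grip_width: 0.0452
```

Emit:
jog_arm([
  [[0,0,-1.5],0],
  [[0,0,-2],0],
  [[0,0,-1.5],0],
  [[0,0,-0.7],0],
  [[0,0,0],0],
  [[0,0,0],0],
  [[0,0,0],0],
])

```text
clock: 11.05
tcp_pos: [0.5016, -0.2289, 0.1526]
orientation: [2.158, 2.281, 0.001]
contact_force: [0.9, 0.5, -2.0]
grip_width: 0.0455
```

Emit:
jog_arm([
  [[0,0,-0.5],0],
  [[0,0,-0.3],0],
  [[0,0,-0.1],0],
  [[0,0,0],0],
  [[0,0,0],0],
])

```text
clock: 11.55
tcp_pos: [0.5011, -0.229, 0.1429]
orientation: [2.159, 2.282, 0.0]
contact_force: [-0.3, -0.2, -1.7]
grip_width: 0.0453
```

Emit:
jog_arm([
  [[0,0,0],0],
  [[0,0,0],0],
  [[0,0,0],0],
  [[0,0,2],0],
  [[0,0,3],0],
  [[0,0,4],0],
  [[1,3,0],0],
  [[1,4,0],0],
  [[1,4,0],0],
  [[1,4,0],0],
  [[0,0,0],0],
  [[0,0,0],0],
], hand=7)

```text
clock: 12.75
tcp_pos: [0.5413, -0.0778, 0.2331]
orientation: [2.156, 2.285, 0.0]
contact_force: [0.5, -0.4, -0.7]
grip_width: 0.0697
```

```bash
python3 - <<'E'
from h import *
o=get_obs();c=cal('wrist');np.savez('c3.npz',K=c[0],k=c[1],p=c[2],R=c[3]);im=snap('wrist','w3')
print(o['joints'].round(2),o['tcp_pos'],o['orientation'])
t=grab_frame('top')[:,:,::-1]; cv2.imwrite('pics/top3.png',t)
a=cv2.resize(t[150:250,270:470],(600,300),interpolation=cv2.INTER_CUBIC)
cv2.imwrite('pics/m3.png',np.vstack([cv2.resize(im[0:300,100:580,::-1],(600,300*600//480)) if 0 else im[0:290,20:620,::-1],a]))
E
```

```text
[ 0.49  0.41 -0.57  1.9   0.27  0.91 -0.16] [ 0.54125846 -0.07776663  0.23309142] [2.15613868e+00 2.28455090e+00 4.35927379e-04]
```

View pics/m3.png

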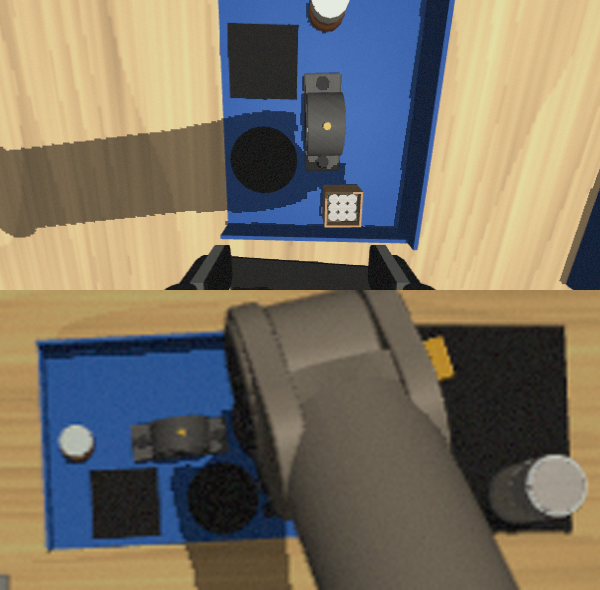

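The two mats are now free: square at (263,62) and round at (264,159) in the crop. The bearing nipple is at (327,126), and the tin stands on the aside mat. Measuring the mats and the bearing.

```bash
python3 - <<'E'
from h import *
d=np.load('c3.npz');c=(d['K'],float(d['k']),d['p'],d['R'])
im=cv2.imread('pics/w3.png'); hsv=cv2.cvtColor(im,cv2.COLOR_BGR2HSV)
m=((hsv[...,1]<110)&(hsv[...,2]<75)).astype(np.uint8)
m[:,:245]=0;m[:,320:]=0;m[200:]=0
m=cv2.morphologyEx(m,cv2.MORPH_OPEN,np.ones((5,5)))
n,l,s,ce=cv2.connectedComponentsWithStats(m)
for i in range(1,n):
    if s[i,4]<500: continue
    ct=cv2.findContours((l==i).astype(np.uint8),0,2)[0][0][:,0].astype(float)
    P=np.array([at_z(c,p,.005)[:2] for p in ct]).astype(np.float32)*1000
    print(s[i],'minrect',cv2.minAreaRect(P),'circ',cv2.minEnclosingCircle(P)[1],'ell',cv2.fitEllipse(P))
g=lambda n,p,z:print(n,at_z(c,(p[0]+20,p[1]),z)[:2].round(4))
g('nip',(327,126),.067)
for p in((305,73),(341,73),(340,168),(307,166)):g('foot',p,.017)
for p in((308,92),(345,92),(345,156),(306,156)):g('hous',p,.05)
g('nut',(342,208),.033); g('jar',(329,5),.045)
E
```

```text
[ 248   23   70   76 5074] minrect ((499.36627197265625, 38.25334930419922), (63.51374435424805, 63.406829833984375), 1.757466435432434) circ 44.13220977783203 ell ((499.46954345703125, 37.496124267578125), (73.64237213134766, 80.21380615234375), 10.702920913696289)
[ 251  127   66   66 3392] minrect ((502.2684326171875, -53.31637954711914), (66.18955993652344, 66.04595184326172), 3.2577829360961914) circ 33.74516296386719 ell ((502.51483154296875, -52.95591735839844), (65.36210632324219, 66.4054183959961), 92.26595306396484)
nip [ 0.5581 -0.0137]
foot [0.5391 0.0296]
foot [0.5714 0.0315]
foot [ 0.5788 -0.0544]
foot [ 0.5464 -0.0543]
hous [0.5421 0.0115]
hous [0.572  0.0132]
hous [ 0.5772 -0.0382]
hous [ 0.5438 -0.0401]
nut [ 0.5821 -0.0903]
jar [0.5542 0.0755]
```

Emit:
jog_arm([
  [[0.7,3,0],0.02],
  [[0.7,2.5,0],0],
  [[0.3,1,0],0],
  [[0,0,-2],0],
  [[0,0,-3],0],
  [[0,0,-3],0],
  [[0,0,-2],0],
  [[0,0,-1],0],
  [[0,0,0],0],
  [[0,0,0],0],
])

```text
clock: 13.85
tcp_pos: [0.5585, -0.0146, 0.1236]
orientation: [2.137, 2.302, 0.001]
contact_force: [-0.5, 0.4, 0.4]
grip_width: 0.0697
```

Emit:
jog_arm([
  [[0,0.15,-1],0],
  [[0,0,-1],0],
  [[0,0,-0.6],0],
  [[0,0,0],0],
  [[0,0,0],0],
])

```text
clock: 14.35
tcp_pos: [0.558, -0.0124, 0.0967]
orientation: [-2.136, -2.303, 0.0]
contact_force: [-0.4, -0.6, -0.2]
grip_width: 0.0699
```

Emit:
jog_arm([
  [[0,0,0],0],
  [[0,0,0],0],
  [[0,0,0],0],
  [[0,0,0],0],
  [[0,0,0],0],
  [[0,0,0],0],
  [[0,0,0],0],
], hand=2, grip_force=60)

```text
clock: 15.05
tcp_pos: [0.5584, -0.0124, 0.0973]
orientation: [2.136, 2.303, 0.001]
contact_force: [0.0, -0.9, 4.9]
grip_width: 0.0296
```

Emit:
jog_arm([
  [[0,0,1],0],
  [[0,0,2.5],0],
  [[0,0,3],0],
  [[0,0,3],0],
  [[0,2,1],-0.05],
  [[0,3,0],-0.05],
  [[0,4,0],-0.05],
  [[-0.5,4,0],-0.05],
  [[-0.5,2,0],-0.065],
  [[0,1,0],0],
  [[0,0,0],0],
  [[0,0,0],0],
])

```text
clock: 16.25
tcp_pos: [0.5481, 0.1457, 0.2014]
orientation: [2.422, 2.0, -0.003]
contact_force: [-0.0, 0.2, -4.8]
grip_width: 0.0296
```

```bash
python3 - <<'E'
from h import *
o=get_obs();c=cal('wrist');np.savez('c4.npz',K=c[0],k=c[1],p=c[2],R=c[3]);im=snap('wrist','w4')
print(o['joints'].round(2),o['tcp_pos'],o['orientation'],o['grip_width'],o['contact_force'])
E
```

```text
[ 0.05  0.48 -0.53  1.88  0.31  0.87 -0.83] [0.5481149  0.14567769 0.20144864] [ 2.4221416   1.99972079 -0.00275512] 0.029568213457714675 [-0.0200621   0.15422586 -4.76749763]
```

View pics/w4.png

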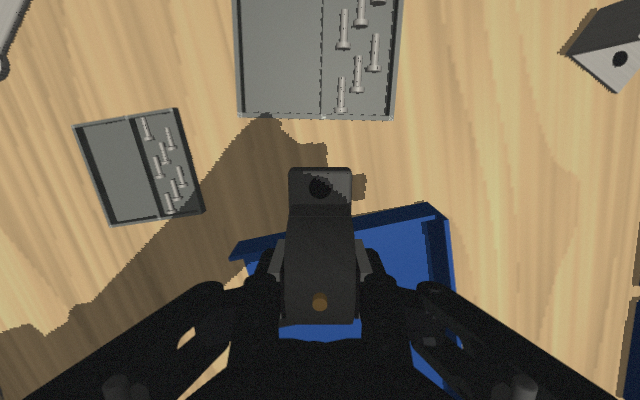

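The tray's near outer corners are at (238,116) and (392,121), and the divider is at (322,118). The bolts are on the right, which is +x. The bearing is held square.

```bash
python3 - <<'E'
from h import *
d=np.load('c4.npz');c=(d['K'],float(d['k']),d['p'],d['R'])
g=lambda n,p,z:(print(n,at_z(c,p,z)[:2].round(4)),at_z(c,p,z)[:2])[1]
a=g('FR',(238,116),.016);b=g('BR',(393,121),.016);e=g('left top',(233,2),.016);r=g('right top',(404,2),.016)
g('divA',(323,119),.016);g('divB',(321,2),.016)
for q,s in((b-a,0),(e-a,1),(r-b,1)): print(np.arctan2(q[1],q[0])-s*np.pi/2,np.hypot(*q))
y=-.19;ex=np.array([np.cos(y),np.sin(y)]);ey=np.array([-ex[1],ex[0]])
print('ctr',a+.037*ex+.069*ey)
ct=cal('top')
F=at_z(ct,(199,216),.016)[:2];G=at_z(ct,(246,224),.016)[:2]
print('from top',F+.037*ex-.069*ey,G+.037*ex+.069*ey)
# edge profile across compartment
im=cv2.cvtColor(cv2.imread('pics/w4.png'),6); print(im[60,228:256],im[60,314:330]); print(im[105:124,280])
E
```

```text
FR [0.4937 0.2274]
BR [0.62   0.1989]
left top [0.5119 0.3084]
right top [0.6388 0.2839]
divA [0.5628 0.2115]
divB [0.5772 0.2957]
-0.22200335324380396 0.12947100191010683
-0.22174336620873714 0.08305636919041257
-0.2175652669887742 0.08703547632417333
ctr [0.54304022 0.28816372]
from top [0.54070383 0.28171779] [0.54188975 0.28414685]
[165 162 159 163 169 172 142 121 119 121 119  83  47  45  45 105 122 121
 120 120 124 124 122 122 121 123 120 124] [131 131 130 132 128 132  74  62 112 133 134 131 131 131 133 131]
[123 128 127 129 127 129 129 129 127 128 130 129 127 100 164 171  94  87
  88]
```

Emit:
jog_arm([
  [[0,2,0],-0.015],
  [[0,4,0],0],
  [[-0.2,4,0],0],
  [[-0.3,3,0],0],
  [[0,0.9,0],0],
  [[0,0,-1],0],
  [[0,0,-2],0],
  [[0,0,-2],0],
  [[0,0,-1.5],0],
  [[0,0,-0.5],0],
  [[0,0,0],0],
  [[0,0,0],0],
])

```text
clock: 17.5
tcp_pos: [0.5436, 0.2864, 0.1325]
orientation: [2.437, 1.982, 0.002]
contact_force: [0.4, 1.0, -5.1]
grip_width: 0.0292
```

Emit:
jog_arm([
  [[-0.1,-0.1,-1],0],
  [[0,0,-1],0],
  [[0,0,-0.7],0],
  [[0,0,-0.4],0],
  [[0,0,-0.3],0],
  [[0,0,-0.1],0],
  [[0,0,0],0],
  [[0,0,0],0],
])

```text
clock: 18.3
tcp_pos: [0.5419, 0.2855, 0.0974]
orientation: [2.437, 1.982, -0.0]
contact_force: [-3.8, -2.2, 2.9]
grip_width: 0.0294
```

Foot contact. I release, rise and look.

Emit:
jog_arm([
  [[0,0,0],0],
  [[0,0,0],0],
  [[0,0,0],0],
  [[0,0,1],0],
  [[0,0,2],0],
  [[0,0,3],0],
  [[0,0,4],0],
  [[0,-4,2],0.05],
  [[0,-4,0],0.05],
  [[0,-4,0],0.05],
  [[0,0,0],0],
  [[0,0,0],0],
], hand=4.8)

```text
clock: 19.5
tcp_pos: [0.5424, 0.1644, 0.2177]
orientation: [2.284, 2.156, 0.001]
contact_force: [0.4, 0.4, -0.1]
grip_width: 0.0477
```

```bash
python3 - <<'E'
from h import *
o=get_obs();c=cal('wrist');np.savez('c5.npz',K=c[0],k=c[1],p=c[2],R=c[3]);im=snap('wrist','w5')[:,:,::-1]
print(o['tcp_pos'],o['orientation'])
t=grab_frame('top')[:,:,::-1]; cv2.imwrite('pics/top5.png',t)
a=cv2.resize(t[150:245,190:470],(640,217),interpolation=cv2.INTER_CUBIC)
cv2.imwrite('pics/m5.png',np.vstack([im[:270],a]))
E
```

```text
[0.542446   0.16439505 0.2176555 ] [2.28439042e+00 2.15564253e+00 1.23109218e-03]
```

View pics/m5.png

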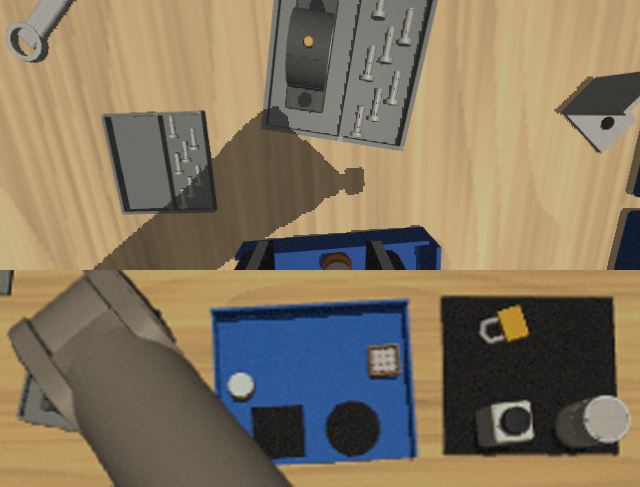

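The bearing stands upright in the long compartment, foot spanning about (300,0) to (305,110) with clearance on all sides, and both containers stand on the aside mat. Now for the containers.

Emit:
jog_arm([
  [[-0.5,-4,1],0.02],
  [[-0.5,-4,1],0.02],
  [[-0.5,-4,1],0.02],
  [[-0.5,-4,0],0.02],
  [[-0.5,-4,0],0.02],
  [[-0.5,-4,0],0.013],
  [[-0.5,-4,0],0],
  [[-0.5,-4,0],0],
  [[0,-3,0],0],
  [[0,-1,0],0],
  [[0,0,0],0],
  [[0,0,0],0],
], hand=7.5)

```text
clock: 20.8
tcp_pos: [0.5027, -0.192, 0.247]
orientation: [-2.152, -2.288, -0.002]
contact_force: [-0.2, -0.7, 0.7]
grip_width: 0.0753
```

```bash
python3 - <<'E'
from h import *
o=get_obs();c=cal('wrist');np.savez('c6.npz',K=c[0],k=c[1],p=c[2],R=c[3]);im=snap('wrist','w6')[:,:,::-1]
print(o['tcp_pos'],o['orientation'])
cv2.imwrite('pics/w6c.png',cv2.resize(im[0:300,170:570],None,fx=2,fy=2,interpolation=cv2.INTER_CUBIC))
E
```

```text
[ 0.5027484  -0.1920428   0.24697228] [-2.15231348e+00 -2.28771291e+00 -1.82090229e-03]
```

View pics/w6c.png

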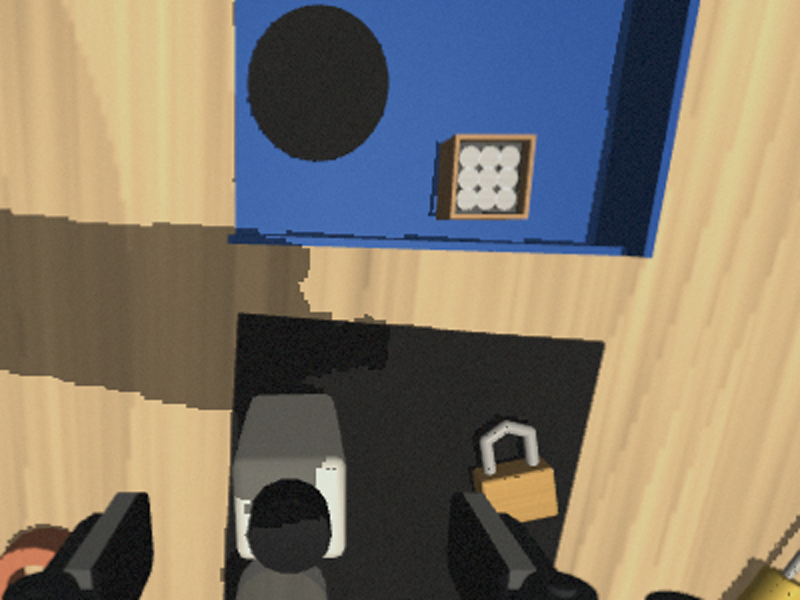

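The canister is upright: cap (289,526), top face x 234–346 and y 458–557, base edge at (250..335,395). The padlock is at (515,480), clear of it.

```bash
python3 - <<'E'
from h import *
d=np.load('c6.npz');c=(d['K'],float(d['k']),d['p'],d['R'])
f=lambda n,p,z:print(n,at_z(c,(170+p[0]/2,p[1]/2),z)[:2].round(4))
f('cap',(289,526),.125)
for p in((234,458),(346,458),(343,557),(236,557)):f('top',p,.103)
f('base+y',(250,395),.003);f('base+y',(335,395),.003);f('round',(318,83),.005)
E
```

```text
cap [ 0.5002 -0.2235]
top [ 0.4775 -0.2073]
top [ 0.521  -0.2047]
top [ 0.5234 -0.2482]
top [ 0.4796 -0.2509]
base+y [ 0.4758 -0.2103]
base+y [ 0.5228 -0.2075]
round [ 0.5025 -0.0531]
```

Emit:
jog_arm([
  [[-0.15,-2,0],-0.005],
  [[0,-1.75,0],0],
  [[0,0,-2],0],
  [[0,0,-3],0],
  [[0,0,-2.5],0],
  [[0,0,-2],0],
  [[0,0,-0.8],0],
  [[0,0,0],0],
  [[0,0,0],0],
])

```text
clock: 21.75
tcp_pos: [0.5014, -0.2313, 0.1448]
orientation: [2.16, 2.28, 0.001]
contact_force: [0.3, -0.0, 0.0]
grip_width: 0.075
```

Emit:
jog_arm([
  [[0,0,0],0],
  [[0,0,0],0],
  [[0,0,0],0],
  [[0,0,0],0],
  [[0,0,0],0],
  [[0,0,0],0],
], hand=3.5, grip_force=45)

```text
clock: 22.35
tcp_pos: [0.5014, -0.2322, 0.1451]
orientation: [2.161, 2.278, 0.001]
contact_force: [-0.5, -0.6, 5.6]
grip_width: 0.0455
```

Emit:
jog_arm([
  [[0,0,1],0],
  [[0,0,2],0],
  [[0,0,2.5],0],
  [[0,1,1],0],
  [[0,3,0],-0.01],
  [[0,4,0],-0.01],
  [[0,4,0],0],
  [[0,4,0],0],
  [[0,4,0],0],
  [[0,4,0],0],
  [[0,2,0],0],
  [[0,0.8,0],0],
])

```text
clock: 23.55
tcp_pos: [0.4997, 0.0394, 0.2089]
orientation: [-2.178, -2.262, -0.001]
contact_force: [-0.1, -0.1, -2.6]
grip_width: 0.0453
```

Emit:
jog_arm([
  [[0,0,-1.5],0],
  [[0,0,-1.5],0],
  [[0,0,-1],0],
  [[0,0,-0.5],0],
  [[0,0,0],0],
  [[0,0,0],0],
  [[0,0,0],0],
])

```text
clock: 24.25
tcp_pos: [0.5009, 0.036, 0.1644]
orientation: [2.184, 2.257, 0.001]
contact_force: [-0.4, 0.3, -2.1]
grip_width: 0.0455
```

Emit:
jog_arm([
  [[-0.15,0,-0.6],0],
  [[0,0,-0.5],0],
  [[0,0,-0.3],0],
  [[0,0,-0.15],0],
  [[0,0,0],0],
  [[0,0,0],0],
  [[0,0,0],0],
])

```text
clock: 24.95
tcp_pos: [0.4992, 0.0361, 0.1486]
orientation: [2.184, 2.258, 0.0]
contact_force: [0.2, 0.4, -2.5]
grip_width: 0.0455
```

Emit:
jog_arm([
  [[0,0,-0.1],0],
  [[0,0,-0.07],0],
  [[0,0,0],0],
  [[0,0,0],0],
])

```text
clock: 25.35
tcp_pos: [0.4992, 0.0361, 0.1472]
orientation: [2.184, 2.257, 0.0]
contact_force: [-2.0, -0.9, 6.2]
grip_width: 0.0452
```

Emit:
jog_arm([
  [[0,0,0],0],
  [[0,0,0],0],
  [[0,0,0],0],
  [[0,0,2],0],
  [[0,0,3],0],
  [[0,0,4],0],
  [[0,-3,2],0],
  [[0,-4,1],0],
  [[0,-3,0],0],
  [[0,0,0],0],
  [[0,0,0],0],
], hand=7.5)

```text
clock: 26.45
tcp_pos: [0.4989, -0.0644, 0.2666]
orientation: [-2.186, -2.256, -0.0]
contact_force: [0.2, 0.7, 0.4]
grip_width: 0.075
```

```bash
python3 - <<'E'
from h import *
o=get_obs();c=cal('wrist');np.savez('c7.npz',K=c[0],k=c[1],p=c[2],R=c[3]);im=snap('wrist','w7')[:,:,::-1]
print(o['tcp_pos'],o['orientation'])
cv2.imwrite('pics/w7c.png',cv2.resize(im[0:200,200:440],None,fx=3,fy=3,interpolation=cv2.INTER_CUBIC))
E
```

```text
[ 0.49886784 -0.06440938  0.26656664] [-2.18624446e+00 -2.25572890e+00 -4.62373457e-05]
```

View pics/w7c.png

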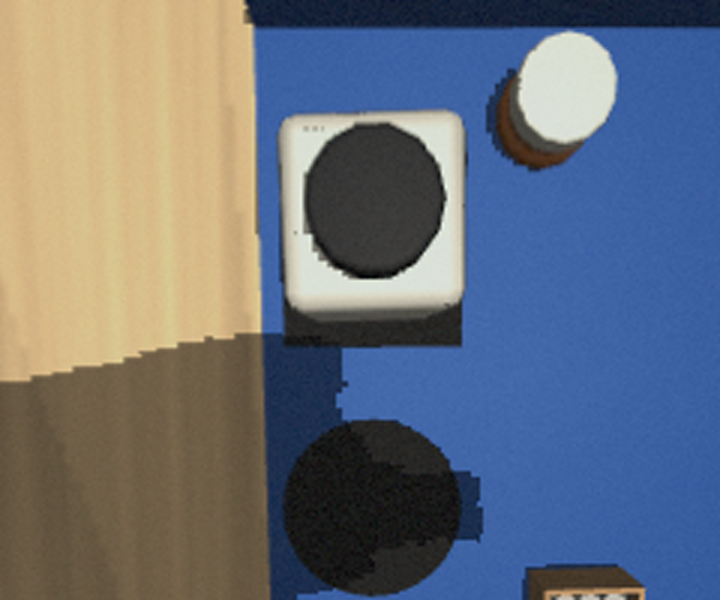

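The canister is upright on the square mat: top face (281..465, 112..308), with the mat's near edge at (284..461,346). The round mat is at (372,507).

```bash
python3 - <<'E'
from h import *
d=np.load('c7.npz');c=(d['K'],float(d['k']),d['p'],d['R'])
g=lambda p,z:at_z(c,(200+p[0]/3,p[1]/3),z)[:2]
T=[g(p,.105) for p in((281,115),(465,111),(464,306),(286,308))]
print(np.round(T,4),np.mean(T,0).round(4)); print('cap',g((375,199),.127).round(4))
print('base -y',g((375,321),.005).round(4),'mat -y',g((284,346),.005).round(4),g((461,346),.005).round(4))
print('round',g((372,507),.005).round(4))
E
```

```text
[[0.4759 0.0583]
 [0.5191 0.0604]
 [0.5217 0.0169]
 [0.4775 0.0151]] [0.4986 0.0377]
cap [0.4984 0.0376]
base -y [0.5013 0.0148] mat -y [0.4688 0.0052] [0.5326 0.0072]
round [ 0.5026 -0.0525]
```

Canister is within about 1.5 mm of the mat centre. Now the tin.

Emit:
jog_arm([
  [[0,-4,0],0],
  [[0,-4,0],0],
  [[0,-4,0],0],
  [[0,-4,0],0],
  [[0,-3.5,0],0],
  [[0,-2,0],0],
  [[0,-1,0],0],
  [[0,0,0],0],
  [[0,0,0],0],
])

```text
clock: 27.4
tcp_pos: [0.4996, -0.2868, 0.2666]
orientation: [-2.181, -2.26, -0.001]
contact_force: [-0.1, 0.8, -0.1]
grip_width: 0.075
```

```bash
python3 - <<'E'
from h import *
o=get_obs();c=cal('wrist');np.savez('c8.npz',K=c[0],k=c[1],p=c[2],R=c[3]);im=snap('wrist','w8')[:,:,::-1]
print(o['tcp_pos'],o['orientation'])
cv2.imwrite('pics/w8c.png',cv2.resize(im[0:300,170:570],None,fx=2,fy=2,interpolation=cv2.INTER_CUBIC))
E
```

```text
[ 0.49960245 -0.2868258   0.26656931] [-2.18108069e+00 -2.25991540e+00 -1.33526101e-03]
```

View pics/w8c.png

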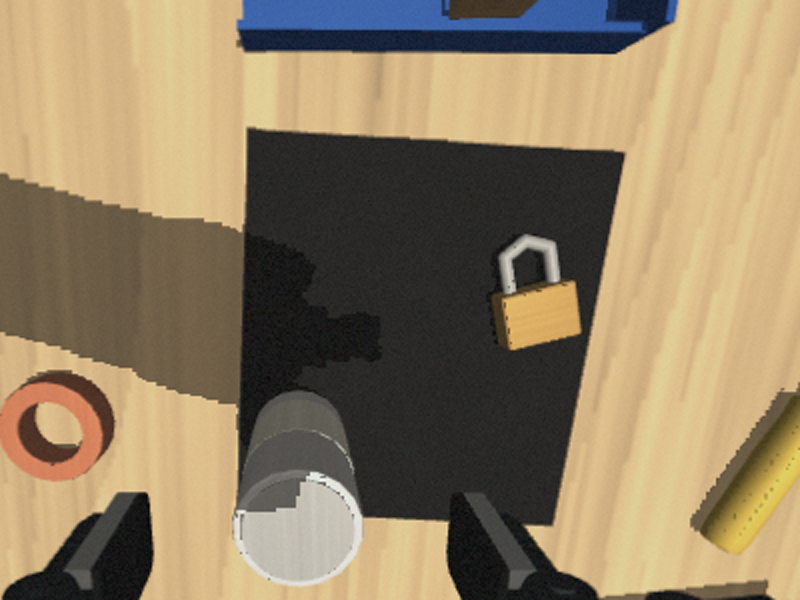

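The tin is upright: its lid spans (234..362, 470..585), and its base's far edge is at (303,391).

```bash
python3 - <<'E'
from h import *
d=np.load('c8.npz');c=(d['K'],float(d['k']),d['p'],d['R'])
g=lambda p,z:at_z(c,(170+p[0]/2,p[1]/2),z)[:2].round(4)
print('lid',g((298,527),.123),g((234,527),.123),g((362,527),.123),g((298,470),.123),g((298,585),.123),'base+y',g((303,391),.003))
E
```

```text
lid [ 0.4998 -0.3302] [ 0.4741 -0.3312] [ 0.5256 -0.3293] [ 0.499  -0.3055] [ 0.5008 -0.3571] base+y [ 0.5017 -0.3065]
```

Emit:
jog_arm([
  [[0,-2,0],0],
  [[0,-2,0],0],
  [[0.1,-0.45,-1],0],
  [[0,0,-2],0],
  [[0,0,-3],0],
  [[0,0,-2.5],0],
  [[0,0,-1.8],0],
  [[0,0,-0.8],0],
  [[0,0,0],0],
  [[0,0,0],0],
])

```text
clock: 28.45
tcp_pos: [0.5007, -0.3329, 0.1563]
orientation: [2.183, 2.258, 0.001]
contact_force: [-0.1, -0.8, -0.1]
grip_width: 0.075
```

Emit:
jog_arm([
  [[0,0,0],0],
  [[0,0,0],0],
  [[0,0,0],0],
  [[0,0,0],0],
  [[0,0,0],0],
  [[0,0,0],0],
], hand=4.5)

```text
clock: 29.05
tcp_pos: [0.5006, -0.3337, 0.1571]
orientation: [2.184, 2.256, 0.001]
contact_force: [-1.5, 0.6, 6.7]
grip_width: 0.0529
```

Emit:
jog_arm([
  [[0,0,1],0],
  [[0,0,2],0],
  [[0,0,2.5],0],
  [[0,1,1],0],
  [[0,3,0],0],
  [[0.2,4,0],0],
  [[0,4,0],0],
  [[0,4,0],0],
  [[0,4,0],0],
  [[0,4,0],0],
  [[0,2.8,0],0],
  [[0,1,0],0],
])

```text
clock: 30.25
tcp_pos: [0.5013, -0.051, 0.2208]
orientation: [-2.177, -2.263, -0.001]
contact_force: [-0.2, -0.8, -3.5]
grip_width: 0.0529
```

Emit:
jog_arm([
  [[0,0,-1.5],0],
  [[0,0,-1.5],0],
  [[0,0,-1],0],
  [[0,0,-0.7],0],
  [[0,0,-0.3],0],
  [[0,0,0],0],
  [[0,0,0],0],
  [[0,0,0],0],
])

```text
clock: 31.05
tcp_pos: [0.5024, -0.0555, 0.1712]
orientation: [2.184, 2.257, 0.001]
contact_force: [1.7, 0.2, -3.2]
grip_width: 0.0529
```

Emit:
jog_arm([
  [[0,0.05,-0.5],0],
  [[0,0,-0.3],0],
  [[0,0,-0.2],0],
  [[0,0,-0.15],0],
  [[0,0,-0.1],0],
  [[0,0,0],0],
  [[0,0,0],0],
])

```text
clock: 31.75
tcp_pos: [0.5019, -0.0549, 0.1591]
orientation: [2.184, 2.258, -0.001]
contact_force: [-4.0, 0.6, 8.5]
grip_width: 0.0531
```

Emit:
jog_arm([
  [[0,0,0],0],
  [[0,0,0],0],
  [[0,0,0],0],
  [[0,0,2],0],
  [[0,0,3],0],
  [[0,0,4],0],
  [[0,-3,2],0],
  [[0,-4,1],0],
  [[0,-1,0],0],
  [[0,0,0],0],
  [[0,0,0],0],
], hand=7.5)

```text
clock: 32.85
tcp_pos: [0.5018, -0.1339, 0.2776]
orientation: [-2.183, -2.257, -0.0]
contact_force: [-0.3, 0.4, -0.1]
grip_width: 0.0751
```

```bash
python3 - <<'E'
from h import *
o=get_obs();c=cal('wrist');np.savez('c9.npz',K=c[0],k=c[1],p=c[2],R=c[3]);im=snap('wrist','w9')[:,:,::-1]
print(o['tcp_pos'],o['orientation'])
cv2.imwrite('pics/w9c.png',cv2.resize(im[0:200,200:440],None,fx=3,fy=3,interpolation=cv2.INTER_CUBIC))
E
```

```text
[ 0.50178236 -0.13390521  0.27762618] [-2.18287848e+00 -2.25744113e+00 -1.71389537e-04]
```

View pics/w9c.png

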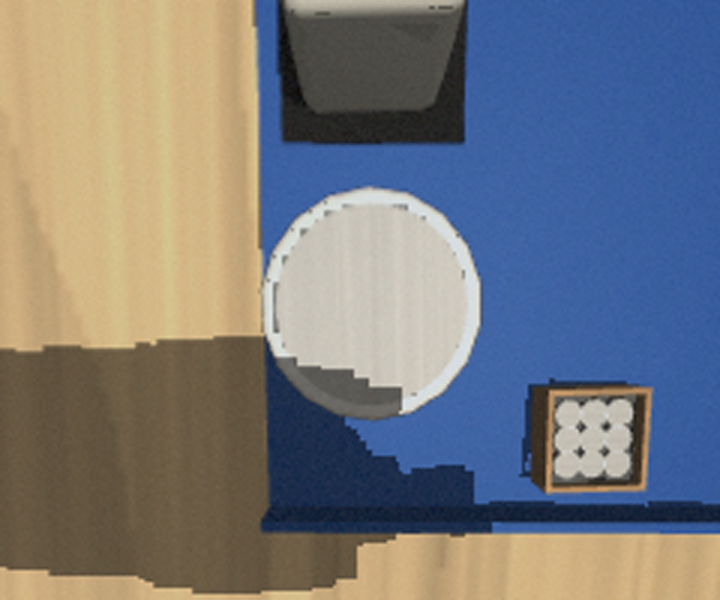

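The lid spans (263..481, 187..419), and the mat is hidden under the tin. The canister base is centred in x on its mat (margins 20 and 24 px). I compute the tin position, then move further away to see the round mat's rim and get a clear top view.

Emit:
jog_arm([
  [[0,-4,0],0],
  [[0,-4,0],0],
  [[0,-4,0],0],
  [[0,-4,0],0],
  [[0,0,0],0],
  [[0,0,0],0],
])

```text
clock: 33.5
tcp_pos: [0.5022, -0.2941, 0.2774]
orientation: [-2.183, -2.257, -0.001]
contact_force: [-0.2, 1.1, 0.3]
grip_width: 0.0752
```

```bash
python3 - <<'E'
from h import *
d=np.load('c9.npz');c=(d['K'],float(d['k']),d['p'],d['R'])
g=lambda p,z:at_z(c,(200+p[0]/3,p[1]/3),z)[:2].round(4)
print('lid',(g((263,303),.125)+g((481,303),.125)+g((372,187),.125)+g((372,419),.125))/4)
print('sq mat -y',g((283,143),.005),g((464,143),.005),'can base',g((308,112),.005),g((433,108),.005))
w=grab_frame('wrist')[:,:,::-1];t=snap('top','top9')[:,:,::-1]
cv2.imwrite('pics/m9.png',np.vstack([cv2.resize(w[0:110,200:440],(720,330)),cv2.resize(t[150:250,190:470],(720,257),interpolation=cv2.INTER_CUBIC)]))
E
```

```text
lid [ 0.5013 -0.0532]
sq mat -y [0.4694 0.0045] [0.533  0.0066] can base [0.478  0.0146] [0.5215 0.0173]
```

View pics/m9.png

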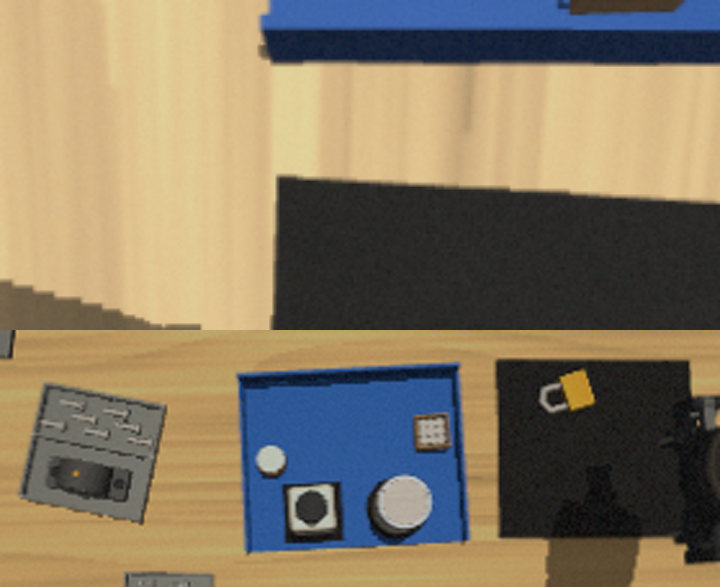

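The final top view shows the bearing upright in the tray and both containers on their mats. The nut box, jar and padlock have not moved. The tin is about 1 mm off its mat centre and the canister about 1.5 mm.

```bash
python3 -c "
from bench import *
print(hand_in())"
```

```text
the job is handed in; nothing more can be done
None
```

The job is done and handed in, at about 33.6 s of the 144 s allowed. I set the tin and canister upright on the set-aside mat and stood the bearing on its foot in the long compartment of the large tray. I then put the canister and the tin back on their own mats.

- **Centring:** the last wrist-camera measurements put the tin about 1 mm from the centre of its mat and the canister about 1.5 mm, with a yaw difference of only a degree or two. The calibration is only good to about 2 mm.
- **Final top view:** the bearing is in the tray, and the nut box, jar and padlock show no visible movement.
- **Forces:** the force readings, given only at the end of each move, stayed below 10 N, and the arm was clear of everything at hand-in.
- **Disagreements:** two readings did not match. The tray's yaw measured -0.19 rad from the top camera and -0.22 rad from the wrist camera; I used about -0.205, well within the clearance. The canister's y position on the set-aside mat differed by up to 8 mm between features, with the cap the outlier; the base and top face agreed to about 4 mm.
- **Check that failed:** my last wrist picture did not reach the round mat's rim, so the tin's centring comes from its lid position against the mat measured earlier.

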